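Pack the gluing kit into its caddy

TASK

Pack the gluing kit into the plywood caddy, each piece fully down in its own holder: the glue bottle with the nozzle upright in the wide cup, the glue stick upright in the narrow cup, the tape roll flat over the post, and the loose steel block flat in the rectangular dish. Set each piece down rather than dropping it, and leave the flat-capped ink bottle and the steel block that holds down the drawing where they are.

Things in the scene. Friction and masses are not known exactly. Their poses are not given: they have to be found in the camera images.
- glue_bottle: White-glue bottle standing on the desk, white, with a pointed red nozzle: round body 44 mm across and 62 mm high, shoulder to 70 mm, collar 26 mm across to 80 mm, cone nozzle to 98 mm. About 90 g. Origin: centre of its underside, z up.
- glue_stick: Glue stick standing on the desk: plain white capped tube with a grey foot, 28 mm across, 95 mm high. About 40 g. Origin: centre of its underside, z up.
- tape_roll: Small roll of paper tape lying flat on the desk: 54 mm across, 25 mm high, centre hole 32 mm across. About 50 g. Origin: centre of its underside, z up.
- steel_block: Steel gluing weight lying loose on the bare desk: 60 mm (its x axis) by 30 mm (its y axis) by 36 mm high, about 0.5 kg, at any yaw. Origin: centre of its underside, z up.
- wide_cup: One of four grey plastic holders fixed on the square plywood caddy (216 mm, 6 mm floor, rim 14 mm above the desk); the four stand 104 mm apart in a 2 by 2 square, in any order, turned with the caddy. This one is the wide round cup: 72 mm across outside, 64 mm inside, 34 mm high, its inner floor 4 mm above its origin. Origin: centre of its underside, z up.
- narrow_cup: One of four grey plastic holders fixed on the square plywood caddy (216 mm, 6 mm floor, rim 14 mm above the desk); the four stand 104 mm apart in a 2 by 2 square, in any order, turned with the caddy. This one is the narrow round cup: 54 mm across outside, 46 mm inside, 44 mm high, its inner floor 4 mm above its origin. Origin: centre of its underside, z up.
- post: One of four grey plastic holders fixed on the square plywood caddy (216 mm, 6 mm floor, rim 14 mm above the desk); the four stand 104 mm apart in a 2 by 2 square, in any order, turned with the caddy. This one is the tape post: a round foot 64 mm across and 12 mm high, with an upright pin 14 mm thick on its centre, pin top 39 mm above the origin. Origin: centre of its underside, z up.
- dish: One of four grey plastic holders fixed on the square plywood caddy (216 mm, 6 mm floor, rim 14 mm above the desk); the four stand 104 mm apart in a 2 by 2 square, in any order, turned with the caddy. This one is the shallow rectangular dish: 92 mm (its x axis) by 64 mm (its y axis) outside, 84 by 56 mm inside, 14 mm high, its inner floor 4 mm above its origin. Origin: centre of its underside, z up.
- ink_bottle: Ink bottle standing on the desk, not part of the kit: same white body as the glue bottle (44 mm across) but with a flat red screw cap 33 mm across and no nozzle, 88 mm high. About 100 g. Origin: centre of its underside, z up.
- drawing_block: Second steel block, same as the loose one (60 mm x, 30 mm y, 36 mm z), lying on the white drawing sheet (220 mm square, 1.5 mm thick) to hold it down; not part of the kit. Origin: centre of its underside, z up.
Not all that is in view belongs to the job. Leave any purple or yellow look-alike of the steel_block alone.

How it is judged:
By the outcome, as a careful person would: the job done as asked, in the order asked, and still so for the second after the job is handed in, with the robot touching nothing.
It also fails if it takes over 109 s, if anything falls off the work surface, if the arm or the gripper's body presses on something with over 40 N, if the wrist force passes 120 N, or if a joint passes its speed limit or range.

ROBOT

A 7-joint arm with a two-finger parallel gripper is mounted at the origin on the work surface. World frame = base frame: x ahead of the robot, y to its left, z up, the work surface at z = 0. Lengths are in m, angles in rad, forces in N, time in s.
With the tool pointing down it reaches from about 0.4 to 0.9 m from the base axis. Payload 5.6 kg.
Tool frame: the origin (TCP) lies midway between the tips of the shut fingers; the grasp point (between the pads) lies 19 mm behind it; z points along the fingers, y is the line along which they close (so a half turn about z gives the same grasp; the last joint's range is limited). The gripper opens to 92 mm and grips with 3 to 60 N. Pads are 20 mm wide; open, the fingers measure 128 mm over their backs; the gripper's body (75 mm by 189 mm) begins 69 mm behind the grasp point.
Start: joints at [-1.158, 0.468, -0.012, 1.603, 0.006, 1.071, -0.056], TCP at [0.286, 0.584, 0.215] pointing down, gripper open.
Joint ranges: [-2.53, 2.53], [-0.31, 2.02], [-1.57, 1.55], [0.28, 2.44], [-1.29, 4.43], [0.15, 1.84], [-2.92, 2.92]. Speed limits (rad/s): [2.57, 2.57, 3.14, 3.14, 3.14, 3.14, 3.14].

INTERFACE

Orientations are given as a 3x3 rotation matrix whose columns are the frame's x, y, z axes.
In Python, from station import env, effector, solver, viewer, workorder, search_frame, tip_of gives the robot as it stands. Calls block until the motion is done:
- env.reach(position, orientation): joint-space move of the TCP to a pose.
- env.movel(position, frame=None, rate=0.15): straight line of the TCP; frame=None keeps the orientation; rate is the mean speed in m/s.
- env.goto_joints(angles): joint-space move.
- effector.release() and effector.grasp(squeeze=None): open the fingers fully, or close them until they stop; squeeze is the grip in N (None keeps the last).
- env.pause(seconds).
- solver.inverse_kinematics(position, orientation): joint angles nearest the present ones, or None.
- env.sense(): the state.
- viewer.read_camera(name): name is "side" or "top" or "wrist"; returns (picture, depth): 480x640x3 uint8, red, green, blue; 480x640 float32, m along the optical axis (not along the pixel's ray), 0 where there is no reading.
- viewer.camera_info(name): a dict with "intrinsics" (3x3 intrinsics, pixels), "eye" and "rotation" of the camera in the world; the wrist camera has in their place "T_tool_cam" (4x4, takes a point from camera to tool coordinates, whose origin is the TCP and whose axes are the flange's). Camera axes: x right, y up, looking along -z (the intrinsics and any distortion apply to the point x, -y, -z); pixel columns grow to the right and rows downward; lengths in m; the calibration is good to about 2 mm. A picture is of the moment at which its call begins: read the wrist's pose just before it. camera_info takes no time and is no camera call.
A pose or a line that the arm cannot do raises env.PlanningError and nothing moves.
- workorder.finish_job(): hands the job in; it is judged then, once.
Trained networks look in the newest picture that a camera, given by its name, has taken for a name from the list of things; names that differ only in an ending like _2 or _b are one class to them, and where a whole thing is asked for, a point or a joint stands for the part that bears it (a point fixed in the world has none). Each returns a list of dicts, best first, with "score" (0 to 1); they miss things now and then, are a little off and sometimes report something else, mostly with a low value. They report only what shows in the picture. A call takes as long as a camera call. They do not tell look-alikes from the thing itself.
- search_frame(camera, name): "at" ([x, y, z] in m, in world coordinates, good to about 4 mm: the middle of the surface that is visible of it).
- tip_of(camera, name): "at" ([x, y, z] in m, in world coordinates, good to about 4 mm: a listed point, or the origin of a listed thing).
The state is a dict: "t": time; "joint_positions": joint angles; "joint_velocities": joint speeds; "tau": joint torques, N m; "ee_pos": TCP position; "tcp_rot": TCP orientation; "wrist_force": force on the tool from outside, world axes, zero at the start; "moment": the same for the moment, N m; "gripper_width": finger opening in m; "grasp_force": force on a finger pad.
Only numpy, scipy, OpenCV 4.12 (cv2) and the standard library are available. Lean on these libraries where they do the work, as an engineer would, in place of code of your own. Each camera call takes 0.05 s, during which the arm holds its last target. There are 200 camera calls.

## Working session

There is one attempt and no reset: what is moved stays moved. The work goes in short steps, each a Python script; the robot and the scene stay as the last script left them, time stands still between calls to the robot, and variables do not carry over. Pictures are saved under pics/ and viewed, at most 14 in all, crops included, and the job is handed in when it is done.

```bash
mkdir -p pics; ls
python3 - <<'E'
from station import env, viewer, search_frame, tip_of
import cv2
for c in ("top","side"):
    p,d=viewer.read_camera(c); cv2.imwrite(f"pics/{c}0.png",p[:,:,::-1])
    i=viewer.camera_info(c); print(c,i)
    for n in "glue_bottle glue_stick tape_roll steel_block wide_cup narrow_cup post dish ink_bottle drawing_block".split():
        print(n,[(round(r["score"],2),[round(float(v),3) for v in r["at"]]) for r in tip_of(c,n)][:4])
print(env.sense()["t"])
E
```

```text
pics
top {'intrinsics': array([[461.08154311,   0.        , 321.51869806],
       [  0.        , 461.08154311, 236.97415155],
       [  0.        ,   0.        ,   1.        ]]), 'eye': array([0.37415738, 0.00436578, 0.7903056 ]), 'rotation': array([[-0.01702383,  0.97487634, -0.22209528],
       [-0.99983756, -0.01528301,  0.00955456],
       [ 0.00592023,  0.22222186,  0.97497815]])}
glue_bottle [(0.94, [0.699, -0.066, -0.004])]
glue_stick [(0.71, [0.56, -0.066, -0.001])]
tape_roll [(0.97, [0.459, 0.058, -0.003])]
steel_block [(0.83, [0.564, 0.049, -0.0]), (0.68, [0.356, -0.116, 0.001]), (0.59, [0.679, 0.165, -0.005])]
wide_cup [(0.56, [0.54, 0.309, 0.007])]
narrow_cup [(0.8, [0.55, 0.207, 0.003])]
post [(0.86, [0.441, 0.306, 0.009]), (0.71, [0.699, -0.068, -0.002]), (0.58, [0.539, 0.312, 0.008])]
dish [(0.94, [0.448, 0.197, 0.001]), (0.63, [0.44, 0.308, 0.009])]
ink_bottle [(0.75, [0.44, -0.057, 0.001]), (0.15, [0.56, -0.066, -0.001])]
drawing_block [(0.89, [0.441, -0.255, 0.001])]
side {'intrinsics': array([[459.98870059,   0.        , 324.08284526],
       [  0.        , 459.98870059, 236.71061327],
       [  0.        ,   0.        ,   1.        ]]), 'eye': array([ 0.47667252, -0.64305208,  0.53422428]), 'rotation': array([[ 9.98067133e-01,  3.81907465e-02, -4.90251523e-02],
       [-6.21429640e-02,  6.06979005e-01, -7.92284507e-01],
       [-5.00698576e-04,  7.93799694e-01,  6.08179081e-01]])}
glue_bottle [(0.83, [0.696, -0.068, -0.004])]
glue_stick [(0.68, [0.544, 0.312, 0.004])]
tape_roll [(0.72, [0.462, 0.06, -0.002])]
steel_block [(0.84, [0.358, -0.121, -0.003]), (0.68, [0.678, 0.173, -0.003]), (0.55, [0.56, 0.051, 0.005])]
wide_cup [(0.78, [0.543, 0.312, 0.006])]
narrow_cup [(0.8, [0.549, 0.203, 0.008])]
post [(0.89, [0.439, 0.308, 0.006])]
dish [(0.91, [0.445, 0.2, 0.005])]
ink_bottle [(0.68, [0.438, -0.054, 0.002])]
drawing_block [(0.86, [0.442, -0.266, 0.003])]
1.1
```

View pics/top0.png

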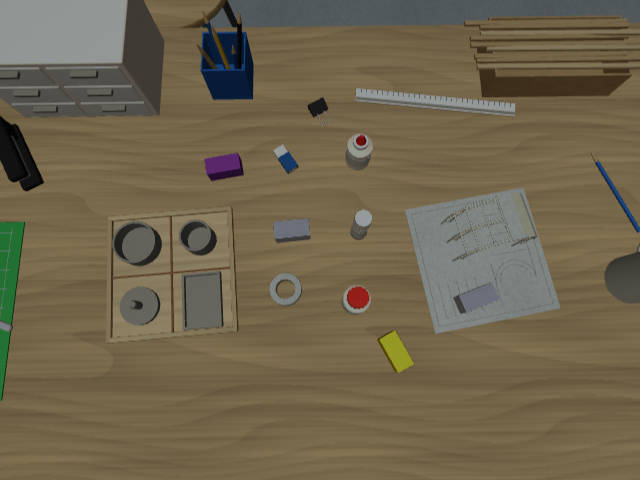

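View pics/side0.png

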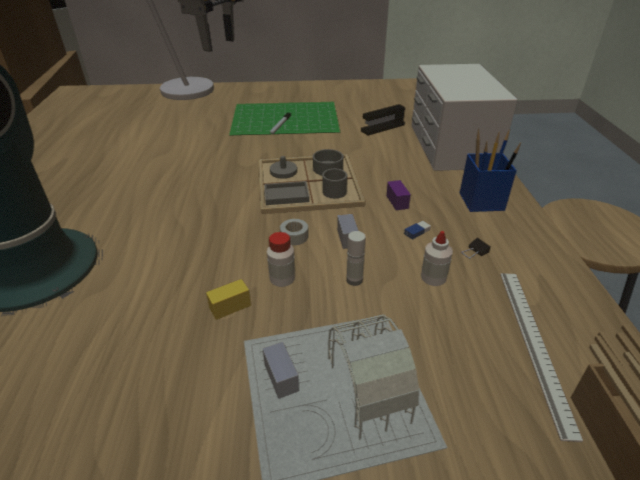

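The top view has the caddy at px (107–237, 207–340): wide cup top left, narrow cup top right, post bottom left and dish bottom right. The loose grey block is at (292,230), the nozzle bottle at (359,150), the stick at (361,225), the tape at (286,289), and the flat-capped ink bottle at (357,298). The side view agrees, apart from one wrong glue_stick hit that landed on the wide cup. I'll refine the positions from depth.

Run:
```python
from station import env, viewer
import numpy as np, cv2
P=[]
for c in ("top","side"):
    p,d=viewer.read_camera(c); i=viewer.camera_info(c); K=i["intrinsics"]
    v,u=np.nonzero(d>0); z=d[v,u]
    X=np.c_[(u-K[0,2])*z/K[0,0],-(v-K[1,2])*z/K[1,1],-z]@i["rotation"].T+i["eye"]
    def near(xy,r,lo,hi): return X[(np.hypot(*(X[:,:2]-xy).T)<r)&(X[:,2]>lo)&(X[:,2]<hi)]
    print(c,"desk z",np.median(near((.5,-.0),.02,-.02,.02)[:,2]))
    for n,xy,r,lo,hi in [("bottle",(.697,-.067),.04,.06,.11),("stick",(.56,-.066),.03,.088,.105),("tape",(.46,.059),.045,.019,.035),
        ("wide",(.5415,.31),.05,.034,.05),("narrow",(.5495,.205),.04,.044,.06),("foot",(.44,.307),.045,.012,.022),("pin",(.44,.307),.03,.038,.055)]:
        q=near(xy,r,lo,hi)
        if len(q)<3: print(n,len(q)); continue
        (cx,cy),R=cv2.minEnclosingCircle(q[:,:2].astype(np.float32)); print(n,len(q),"circ",round(cx,4),round(cy,4),round(R,4),"mean",q.mean(0).round(4))
    for n,xy,r,lo,hi in [("block",(.562,.05),.06,.028,.042),("dish",(.447,.199),.057,.015,.025),("caddy",(.4945,.2535),.16,.009,.02)]:
        q=near(xy,r,lo,hi); print(n,len(q),cv2.minAreaRect((q[:,:2]*1000).astype(np.float32)),q.mean(0).round(4))
```

```text
top desk z 0.0004252982348794676
bottle 498 circ 0.6994 -0.0709 0.0227 mean [ 0.6945 -0.069   0.0733]
stick 249 circ 0.5632 -0.0678 0.014 mean [ 0.5626 -0.0676  0.095 ]
tape 539 circ 0.4627 0.0591 0.0271 mean [0.4623 0.0592 0.0248]
wide 411 circ 0.544 0.3094 0.0368 mean [0.5425 0.3099 0.0393]
narrow 284 circ 0.5503 0.2064 0.0275 mean [0.5505 0.2057 0.0494]
foot 1119 circ 0.4374 0.3109 0.0411 mean [0.4391 0.3016 0.0179]
pin 61 circ 0.4401 0.3021 0.0072 mean [0.4394 0.3011 0.0434]
block 642 ((562.961669921875, 47.84117889404297), (31.191503524780273, 59.661075592041016), 5.0243682861328125) [0.5622 0.0478 0.036 ]
dish 578 ((444.2086486816406, 186.88877868652344), (101.10469818115234, 87.60724639892578), 4.672469139099121) [0.4451 0.1964 0.0193]
caddy 6819 ((495.7455139160156, 254.3071746826172), (216.9244842529297, 216.5929412841797), 4.258559226989746) [0.4836 0.254  0.0133]
side desk z -0.0008337746660419532
bottle 479 circ 0.6992 -0.0734 0.0222 mean [ 0.6968 -0.0796  0.0726]
stick 191 circ 0.563 -0.0705 0.0146 mean [ 0.5634 -0.0726  0.0932]
tape 310 circ 0.4639 0.057 0.0275 mean [0.4644 0.0558 0.0233]
wide 175 circ 0.5446 0.308 0.0378 mean [0.5442 0.3061 0.0375]
narrow 153 circ 0.5516 0.2038 0.0287 mean [0.5529 0.2027 0.0475]
foot 305 circ 0.4448 0.3087 0.042 mean [0.441  0.2953 0.0166]
pin 23 circ 0.4403 0.2986 0.0058 mean [0.4408 0.298  0.0417]
block 320 ((563.5966186523438, 46.49797058105469), (30.21752166748047, 62.746559143066406), 4.871971607208252) [0.5621 0.0446 0.0347]
dish 281 ((444.57843017578125, 196.62002563476562), (99.87887573242188, 70.24987030029297), 4.291690349578857) [0.448  0.1945 0.0181]
caddy 2087 ((496.41046142578125, 252.84921264648438), (215.6045379638672, 222.27149963378906), 4.043787479400635) [0.4767 0.23   0.0135]
```

```bash
cat > h.py <<'E'
from station import env, effector, solver, viewer
import numpy as np
C=np.array([.496,.2537]); YAW=np.radians(4.3)
ex=np.array([np.cos(YAW),np.sin(YAW)]); ey=np.array([-ex[1],ex[0]])
HOLD={n:C+.052*(sx*ex+sy*ey) for n,sx,sy in [("wide",1,1),("narrow",1,-1),("post",-1,1),("dish",-1,-1)]}
ALONG_Y=YAW+np.pi/2
def rot(a):
    y=np.array([np.cos(a),np.sin(a),0]); z=np.array([0,0,-1.]); return np.c_[np.cross(y,z),y,z]
def above(xy,a,z):
    p=[*xy,z]; best=[]
    for b in (a,a+np.pi):
        q=solver.inverse_kinematics(p,rot(b))
        if q is not None: best.append((abs(q[6]),b))
    env.reach(p,rot(min(best)[1]))
def line(xy,z,rate): env.movel([*xy,z],rate=rate)
def transfer(xy,a,h,hold,a2,floor,squeeze,zt=.22):
    """grip with the TCP h above the underside, set down on the floor height"""
    effector.release(); above(xy,a,zt); line(xy,h,.2); effector.grasp(squeeze)
    s=env.sense(); print("grip",round(s["gripper_width"],4),s["grasp_force"])
    line(xy,zt,.2); print("lifted",round(env.sense()["gripper_width"],4))
    t=HOLD[hold]; above(t,a2,zt); line(t,h+floor+.012,.2); env.pause(.2)
    f0=env.sense()["wrist_force"][2]; dz=.004
    line(t,h+floor+dz,.04)
    while dz>-.003:
        f=env.sense()["wrist_force"][2]-f0
        if f>2: break
        dz-=.001; line(t,h+floor+dz,.02)
    print("set dz",round(dz,4),"f",round(f,2),env.sense()["gripper_width"])
    effector.release(); line(t,zt,.2); print("t",env.sense()["t"])
E
python3 - <<'E'
from h import *
import cv2
transfer((.699,-.070),np.pi/2,.037,"wide",ALONG_Y,.010,15)
p,_=viewer.read_camera("top"); cv2.imwrite("pics/a.png",p[:,:,::-1])
E
```

```text
grip 0.0436 14.999758715130156
lifted 0.0433
set dz -0.001 f 5.34 0.04365487079003246
t 13.2917
```

View pics/a.png

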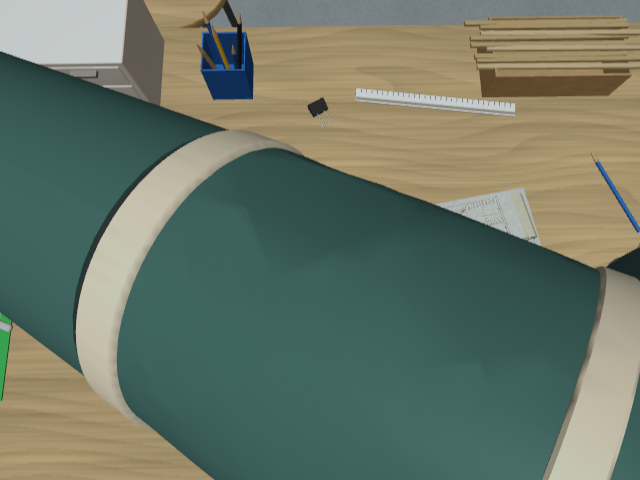

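The arm hides the top view, but contact came at the expected height (dz −1 mm). I'll place the stick and the tape, then check from the side.

Run:
```python
from h import *
import cv2
transfer((.563,-.069),np.pi/2,.050,"narrow",ALONG_Y,.010,15)
transfer((.463,.058),0,.004,"post",ALONG_Y,.018,15)
above((.563,.0475),np.radians(5),.22)
p,_=viewer.read_camera("side"); cv2.imwrite("pics/b.png",cv2.resize(p[100:340,180:500,::-1],(800,600)))
```

```text
grip 0.0282 14.999855607748032
lifted 0.0279
set dz -0.001 f 7.34 0.027219724886590038
t 23.7083
grip 0.0536 15.000318386591971
lifted 0.0534
set dz 0.0 f 3.15 0.05392647045592057
t 33.575
```

View pics/b.png

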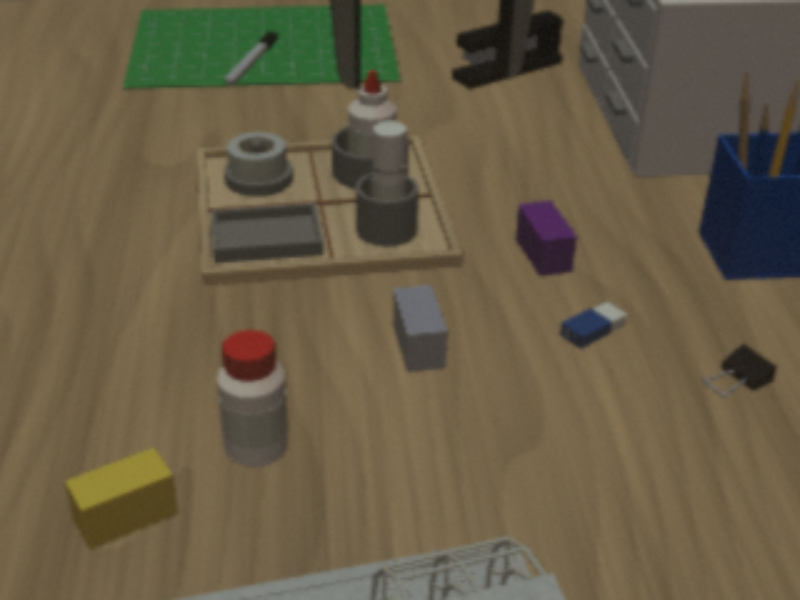

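The crop shows the bottle upright in the wide cup (372,120), the stick in the narrow cup (388,180) and the tape flat on the post (257,165). The grey block at (420,328) hasn't moved, so I'll place it now.

Run:
```python
from h import *
import cv2
transfer((.563,.0475),np.radians(5),.014,"dish",ALONG_Y,.010,45)
env.goto_joints([-1.158,0.468,-0.012,1.603,0.006,1.071,-0.056])
p,d=viewer.read_camera("top"); q,_=viewer.read_camera("side")
cv2.imwrite("pics/c.png",np.hstack([cv2.resize(p[190:350,90:250,::-1],(400,400)),cv2.resize(q[130:230,240:380,::-1],(400,400))]))
i=viewer.camera_info("top");K=i["intrinsics"]
v,u=np.nonzero(d>0);z=d[v,u]
X=np.c_[(u-K[0,2])*z/K[0,0],-(v-K[1,2])*z/K[1,1],-z]@i["rotation"].T+i["eye"]
for n,exp in [("wide",.108),("narrow",.105),("post",.043),("dish",.046)]:
    m=X[np.hypot(*(X[:,:2]-HOLD[n]).T)<.035]; zz=m[:,2]; t=m[(zz>exp-.006)]
    print(n,"top z expected",exp,"seen",np.percentile(zz,99.5).round(4),"median of top",np.median(t,0).round(4))
print(env.sense()["t"])
```

```text
grip 0.0298 44.99974608421326
lifted 0.0301
set dz -0.001 f 11.72 0.02958372326723896
t 44.5
wide top z expected 0.108 seen 0.108 median of top [0.5436 0.3071 0.1057]
narrow top z expected 0.105 seen 0.1073 median of top [0.5512 0.2041 0.105 ]
post top z expected 0.043 seen 0.0461 median of top [0.4388 0.2997 0.0428]
dish top z expected 0.046 seen 0.049 median of top [0.4479 0.196  0.046 ]
46.3833
```

View pics/c.png

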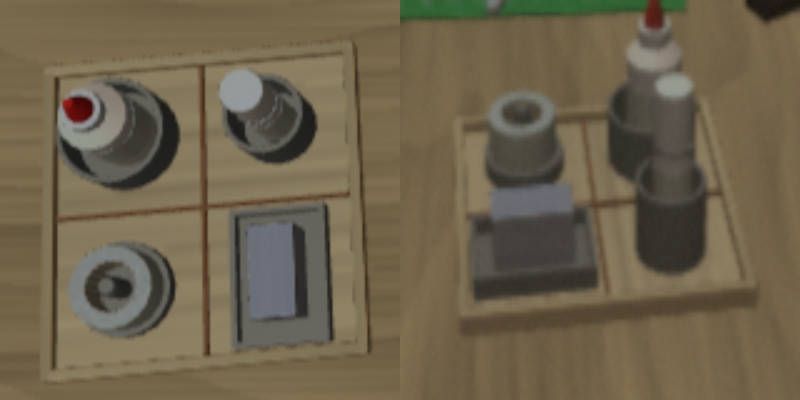

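All four pieces are seated: bottle (90,130), stick (255,110), tape over the pin (110,288) and block in the dish (270,270). Their top heights match the expected values.

```bash
python3 -c "
from station import workorder; print(workorder.finish_job())"
```

```text
the job is handed in; nothing more can be done
None
```

The gluing kit is packed and handed in at about 46 s: bottle, stick, tape and loose steel block each sit fully down in their own holders, and the ink bottle and drawing block were not touched.

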